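# Clamp the bottle guide on the labeller's sloped bed

## Task

Set the loose bottle guide (grey plastic foot, upright steel fence) flat on the sloped steel bed, with the long edge of its foot against the cleat at the bottom of the slope and its slotted end pushed home around the threaded stud, under the raised knurled nut. Then screw the nut down clockwise until it bears firmly on the foot of the guide and the resistance rises, and stop within a sixth of a turn of first touch; let go, and leave the other things on the bench where they are.

Things in the scene. Friction and masses are not known exactly. Their poses are not given: they have to be found in the camera images.
- bed: Fixed sloped steel bed, 145 x 210 mm. Origin: on its surface at the foot of a fixed threaded stud (18 mm dia., 60 mm tall, square to the bed). x points up the slope, y level along the cleat, z out of the bed along the stud; z leans 0.42 rad (24 deg) from vertical. Bed spans x -48..97, y -160..50 mm. Cleat: bar 8 mm high along the lower edge, its inner face at x = -27.5 mm. Black roller above x = 100.
- guide_grip (a point): Loose bottle guide, 190-340 g (mass centre near the fence), lying flat on the bench. Point: centre of its upright fence (10 mm thick in x, 58 long in y, top 18 above / foot's underside 28 below this point). Axes: y along the guide, z up. Foot: 54 mm wide in x, 10 thick, y from -29 to +136 mm from this point; slot 25 wide, open at the +y end, bottom of slot at y = +86. Home: axes as the bed's, point at bed (0, -96, 28) mm.
- nut (a joint): Turn of the knurled nut on the stud, rad. Grows clockwise as seen along the stud from its free end; each turn (6.28 rad) lowers the nut by 16 mm. It begins at 1.5 to 4.5; it meets the foot of the guide at about 8.0, after which the turning torque climbs from 0.2 N m by about 0.4 N m per rad (it hardly sinks further). It stays where it is left, save for a small spring-back.
- collar: Brass washer (43 mm dia., 4 mm) carried under the nut; goes up and down the stud with the nut but does not turn. Origin: on the stud axis at its underside, which lies (10 + 2.546 x (8 - nut)) mm above the bed: 19 to 27 mm at the start. Axes as the bed's.
- nut_mid (a point): Centre of the dark knurled steel nut on the stud: 48 mm dia., 24 mm tall along the stud, half-way up; 16 mm above the washer's underside. Stud comes out of its top. Axes as the bed's (do not turn with the nut).
- bottle: Bystander: standing green bottle, 60 mm dia., 160 tall; origin under its centre.
- cup: Bystander: steel cup, 84 mm dia., 75 tall; origin under its centre.
- spare_ring: Bystander: loose steel ring lying on the bench before the bed, 48 mm dia., 20 tall; origin under its centre. Not to be used.
- nozzle: Bystander: small black nozzle standing left of the bed, 32 mm dia., 50 tall; origin under its centre.
- wrench: Bystander: wrench lying on the bench, 150 mm long; origin under its centre, x along it.
- driver: Bystander: screwdriver lying on the bench, 170 mm long; origin under its centre, x along it.
- label_roll: Bystander: white roll lying flat, 100 mm dia., 35 tall; origin under its centre.
There are look-alikes about, which are no part of the job. Leave any purple or red look-alike of the part that bears guide_grip alone.

How it is judged:
By the outcome, as a careful person would: the job done as asked, in the order asked, and still so for the second after the job is handed in, with the robot touching nothing.
It also fails if it takes over 72 s, if anything falls off the work surface, if the arm or the gripper's body presses on something with over 40 N, if the wrist force passes 120 N, or if a joint passes its speed limit or range.

## Robot

A 6-joint arm with a two-finger parallel gripper is mounted at the origin on the work surface. World frame = base frame: x ahead of the robot, y to its left, z up, the work surface at z = 0. Lengths are in mm, angles in rad, forces in N, time in s.
With the tool pointing down it reaches from about 350 to 775 mm from the base axis. Payload 5.5 kg.
Tool frame: the origin (TCP) lies on the centre line of the jaws, within the pads' length; the fingertips stand 19 mm ahead of it and the grasp point (between the pads) is the TCP; z points along the fingers, y is the line along which they close (so a half turn about z gives the same grasp; the last joint's range is limited). The gripper opens to 85 mm and grips with 20 to 120 N. Pads are 22 mm wide; open, the fingers measure 114 mm over their backs; the gripper's body (76 mm by 85 mm) begins 54 mm behind the grasp point. The pads swing forward as they close: fully open they stand 13 mm farther back than shut.
Start: joints at [-1.448, 0.313, 0.046, 1.304, 0, 1.431], TCP at [149.37, -555.3, 250.323] pointing down, gripper open.
Joint ranges: [-2.76, 2.76], [-0.86, 1.69], [-1.03, 1.26], [-2.2, 2.34], [-1.47, 1.5], [-3.14, 3.14]. Speed limits (rad/s): [2.57, 2.57, 3.14, 3.14, 3.14, 3.14].

## Interface

Orientations are given as a unit quaternion [w, x, y, z].
In Python, from station import r gives the robot as it stands.
- The arm moves only by the tool carry_out, never from a script. Its argument "rows" is a list of rows, each a list of 7 numbers: the opening, from 0 (shut) to 1 (fully open), then the shift along the tool's x, y, z in m, then the turn, a rotation vector about the tool's x, y, z in rad. In form: [[claw, dx, dy, dz, ax, ay, az], ...]. A call has 1 to 12 rows; each row is the pose to reach, as a shift and turn from the pose commanded when the call began, along the tool's axes at that moment; what a row does not reach only later rows make up. A row lasts 1/8 s, in which the tool goes at most 62.5 mm and 10.7 degrees, less where a joint would pass 70% of its speed; a pose out of reach is approached as far as the arm can. A call with a gripper value outside its range is refused whole. The fingers move at their own pace and stop on an object; "newtons" is the grip in N (left out, the last holds). Time passes only in rows, so rows that repeat a pose let the fingers close. It gives the time, the measured TCP pose, the force, the opening and the grip force at its end, in the units of the state.
- r.state(): the state, without advancing time (a new reading comes with each control period).
- r.snapshot(name): name is "scene" or "top" or "wrist"; returns (picture, depth): 400x640x3 uint8, blue, green, red; 400x640 float32, mm along the optical axis (not along the pixel's ray), 0 where there is no reading.
- r.camera_model(name): a dict with "fx", "fy", "cx", "cy" (pixels), "k1" (the pictures are not rectified: a ray, as slopes to the right and down, at radius r is drawn at 1 + k1 r^2 times it, then the intrinsics apply), "position" and "rotation" of the camera in the world. Camera axes: x right, y up, looking along -z (the intrinsics and any distortion apply to the point x, -y, -z); pixel columns grow to the right and rows downward; lengths in mm; the calibration is good to about 2 mm. A picture is of the moment at which its call begins: read the wrist's pose just before it. camera_model takes no time and is no camera call; for the wrist camera it gives the pose at the moment of the call.
- r.sign_off(): hands the job in; it is judged then, once.
The state is a dict: "clock": time; "q": joint angles; "joint_vel": joint speeds; "effort": joint torques, N m; "ee_pos": TCP position; "tool_rot": TCP orientation; "contact_force": force on the tool from outside, world axes, zero at the start; "torque": the same for the moment, N m; "width": opening from 0.0 (shut) to 1.0 (fully open); "grasp_force": force on a finger pad.
Only numpy, scipy, OpenCV 4.12 (cv2) and the standard library are available. Lean on these libraries where they do the work, as an engineer would, in place of code of your own. Each camera call takes 0.05 s, during which the arm holds its last target. There are 200 camera calls.

## Working session

There is one attempt and no reset: what is moved stays moved. The work goes in short steps, Python scripts to look and compute and a tool call to move; the robot and the scene stay as the last step left them, time stands still between calls to the robot, and variables do not carry over. Pictures are saved under pics/ and viewed, at most 10 in all, crops included, and the job is handed in when it is done.

Besides the shell and the picture viewer there is one more tool, called after ">>>" as name([rows], argument=value, ...), one row to a line, values as JSON. carry_out: Moves the arm, as the interface text tells. Its arguments: {"type":"object","properties":{"rows":{"type":"array"},"newtons":{"type":"number"}},"required":["rows"]}

```bash
ls; mkdir -p pics
cat > h.py <<'E'
import numpy as np, cv2
from scipy.spatial.transform import Rotation as R
from station import r
def rot(m):
    m=np.array(m,float)
    return m if m.shape==(3,3) else R.from_quat(m.ravel()[[1,2,3,0]]).as_matrix()
def cloud(name):
    c=r.camera_model(name); im,d=r.snapshot(name)
    h,w=d.shape; u,v=np.meshgrid(np.arange(w),np.arange(h))
    K=np.array([[c['fx'],0,c['cx']],[0,c['fy'],c['cy']],[0,0,1.]])
    p=cv2.undistortPoints(np.stack([u,v],-1).reshape(-1,1,2).astype(np.float64),K,np.array([c['k1'],0,0,0.])).reshape(h,w,2)
    P=np.stack([p[...,0]*d,-p[...,1]*d,-d],-1)
    W=P@rot(c['rotation']).T+np.array(c['position']); W[d<=0]=np.nan
    return im,W
E
python3 - <<'E'
from h import *
for n in ('scene','top'):
    print(r.camera_model(n))
    im,W=cloud(n); cv2.imwrite(f'pics/{n}0.png',im); np.save(f'{n}0.npy',W)
print(r.state())
E
```

```text
pics
{'fx': 449.4945245727572, 'fy': 449.4945245727572, 'cx': 316.76331873598946, 'cy': 195.28290191178837, 'k1': 0.026504767043345406, 'position': array([1196.1402749 , -101.99607637,  895.50202101]), 'rotation': array([0.70317414, 0.25181086, 0.22370827, 0.62617253])}
{'fx': 390.72487118980916, 'fy': 390.72487118980916, 'cx': 314.7650030075772, 'cy': 201.372228544775, 'k1': 0.004057594643608303, 'position': array([385.55815171, -27.6687665 , 971.94203243]), 'rotation': array([ 0.71171194,  0.05220072, -0.0593998 , -0.69800635])}
{'clock': 0.1, 'q': array([-1.44759838e+00,  3.13909855e-01,  4.51091490e-02,  1.30360781e+00,
        2.58374002e-05,  1.43121027e+00]), 'joint_vel': array([ 3.49464827e-04, -2.23526476e-03,  3.49701734e-03,  9.84548270e-04,
        8.19254887e-05,  7.91282870e-04]), 'effort': array([ 1.84880315e-03, -4.81727993e+01,  2.99242973e+01,  1.28089564e-02,
       -8.04079968e-05,  1.21002498e-05]), 'ee_pos': array([ 149.32128076, -554.83920604,  249.51358092]), 'tool_rot': array([-8.05961505e-04,  9.91380161e-01,  1.31014219e-01,  1.95233718e-05]), 'contact_force': array([-0.2786298 ,  0.47555713, -0.45875371]), 'torque': array([ 0.02159956, -0.02178694,  0.0400291 ]), 'grasp_force': 0.0, 'width': 0.9992559514287528}
```

View pics/scene0.png

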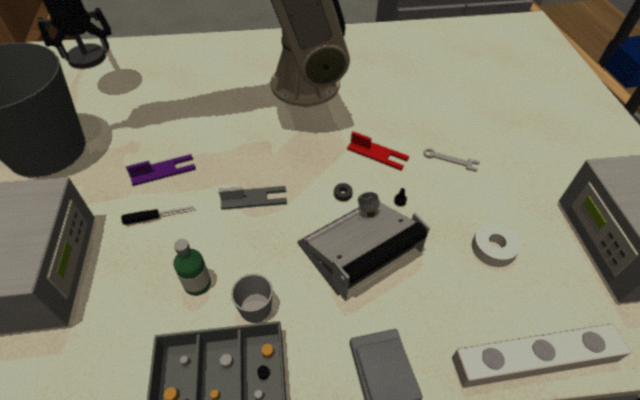

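View pics/top0.png

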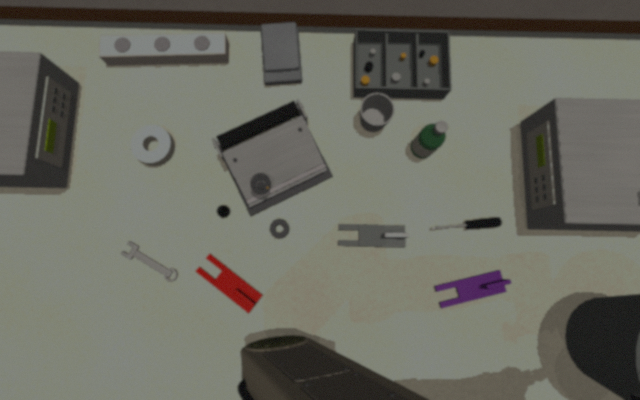

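Scene: candidates for the guide are grey at top (372,235) / scene (253,197), red at top (230,283), and purple at top (472,289). Grey fits: it has a grey foot and steel fence, while red and purple are the excluded look-alikes. The bed is at top (272,160), with the nut at about (261,183) and the roller on its upper side; the spare ring (279,228) and nozzle (223,211) stand in front of it.

```bash
cat > m.py <<'E'
from h import *
out=[]
for n,g in (('top',(325,210,420,262)),('scene',(210,178,296,214))):
    W=np.load(n+'0.npy')
    im=cv2.imread(f'pics/{n}0.png')
    # table offset
    x0,y0,x1,y1=g
    P=W[y0:y1,x0:x1].reshape(-1,3); P=P[~np.isnan(P[:,0])]
    t=np.median(P[P[:,2]<5][:,2]); 
    foot=P[(P[:,2]-t>6)&(P[:,2]-t<16)]; fence=P[(P[:,2]-t>28)&(P[:,2]-t<60)]
    rect=cv2.minAreaRect(foot[:,:2].astype(np.float32))
    print(n,'table z',t,'foot z',np.median(foot[:,2]),len(foot),'rect',rect,'fence',len(fence),fence.min(0),fence.max(0),np.median(fence,0))
    if len(fence)>5: print(' fence rect',cv2.minAreaRect(fence[:,:2].astype(np.float32)))
    # bed
    b=(215,100,335,215) if n=='top' else (300,195,430,290)
    P=W[b[1]:b[3],b[0]:b[2]].reshape(-1,3); P=P[~np.isnan(P[:,0])]
    P=P[P[:,2]>25]
    best=None; rng=np.random.default_rng(0)
    for k in range(1500):
        s=P[rng.choice(len(P),3,False)]; nn=np.cross(s[1]-s[0],s[2]-s[0]); L=np.linalg.norm(nn)
        if L<500: continue
        nn/=L; nn*=np.sign(nn[2])
        if abs(np.arccos(nn[2])-.42)>.08: continue
        inl=abs((P-s[0])@nn)<2.5
        if best is None or inl.sum()>best.sum(): best=inl
    Q=P[best]; c=Q.mean(0); nn=np.linalg.svd(Q-c,full_matrices=False)[2][2]; nn*=np.sign(nn[2])
    ez=nn; ey=np.cross(nn,[0,0,1.]); ey/=np.linalg.norm(ey); ex=np.cross(ey,ez)
    if ex[2]<0: ex,ey=-ex,-ey
    B=np.c_[ex,ey,ez]; q=(P-c)@B
    s=q[abs(q[:,2])<2.5]; rect=cv2.minAreaRect(s[:,:2].astype(np.float32))
    top=q[(q[:,2]>12)]; 
    print(' bed n',nn,'tilt',np.arccos(nn[2]),'yaw ex',np.arctan2(ex[1],ex[0]),len(Q),'c',c,'rect',rect)
    print(' ranges',np.percentile(s,[1,99],axis=0)[:,:2])
    for lo,hi in ((12,25),(25,35),(35,45),(45,52),(52,70)):
        h=q[(q[:,2]>lo)&(q[:,2]<hi)&(q[:,0]<30)]
        if len(h): print(lo,hi,len(h),h.min(0),h.max(0),h.mean(0), 'world',c+B@h.mean(0))
E
python3 m.py
```

```text
top table z 0.1637112016330775 foot z 10.270499475869372 1140 rect ((443.8819885253906, -176.47528076171875), (81.15331268310547, 163.8963165283203), 0.019780157133936882) fence 122 [ 452.17515328 -258.46165792   29.16624653] [ 461.62275514 -201.01767375   50.99009349] [ 456.53058558 -230.08708103   45.69574611]
 fence rect ((456.9605407714844, -229.73512268066406), (57.453365325927734, 9.422575950622559), 89.84030151367188)
 bed n [-0.36335621 -0.18888362  0.91230217] tilt 0.42192534688284217 yaw ex 0.4793858193708552 4236 c [638.98804208  64.05555808  66.04466774] rect ((4.9608306884765625, 35.22069549560547), (283.8132019042969, 183.96287536621094), 89.74466705322266)
 ranges [[ -85.42432089 -100.20848913]
 [  94.35297805  106.35465888]]
12 25 5 [-72.1769119  -77.43128732  12.16249236] [-66.01350997  99.8289336   13.78218672] [-68.90318913   1.08606054  12.66216534] world [578.1114497   33.63408764  49.37931247]
25 35 9 [-35.44009925  47.71573007  28.10506172] [-15.5055278   81.60826311  34.30517891] [-20.36397352  64.7511671   31.5044488 ] world [581.19130118 106.98833795  86.446
[... 1482 characters left out ...]
457003  37.75997777  25.28137321] [-22.59299394  77.16066636  34.94198237] [-31.84207819  52.89361375  30.55335207] world [588.59743099  90.05711129  84.80354751]
35 45 75 [-56.76553834  38.05819209  35.28318663] [-22.61930238  83.07371132  44.6605554 ] [-32.4041585   53.59638052  39.82648945] world [584.5039114   88.71642275  93.06469416]
45 52 114 [-68.48303445  37.78722409  45.07173251] [-20.86124446  85.26841309  51.9964746 ] [-36.8396      55.84495833  49.69120608] world [576.34075171  86.99813136 100.30708163]
52 70 69 [-64.4151707   39.72300819  52.06651905] [-26.76895307  76.87457362  60.74164746] [-43.29138329  56.76078121  54.44334741] world [568.98314537  84.19676264 102.05780966]
```

Run:
```python
import cv2
im=cv2.imread('pics/top0.png'); a=cv2.resize(im[95:275,205:425],None,fx=3,fy=3,interpolation=cv2.INTER_CUBIC)
cv2.imwrite('pics/crop1.png',a)
```

```text
(no output)
```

View pics/crop1.png

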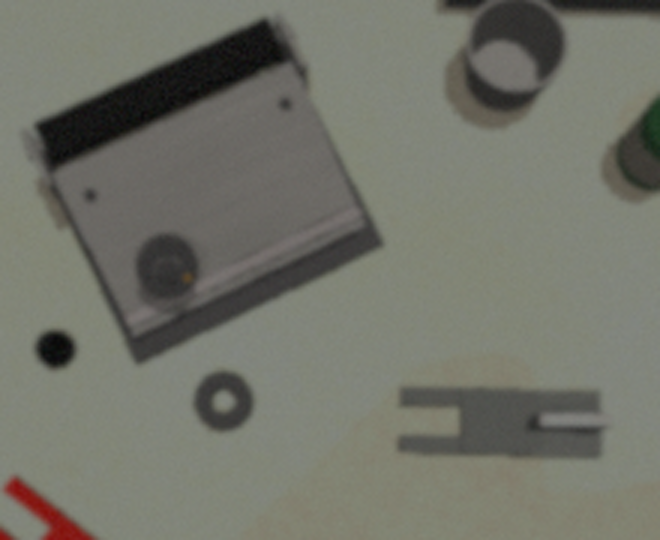

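The crop confirms the grey guide: its slot is open to the left (+y world), and the steel fence is at its right end. Next I'll work out the first move.

```bash
cat >> h.py <<'E'
def pose():
    s=r.state(); return np.array(s['ee_pos'],float),rot(s['tool_rot'])
def delta(p,Rm,p0=None,R0=None):
    if p0 is None: p0,R0=pose()
    return np.round(R0.T@(np.array(p)-p0)/1000,4),np.round(R.from_matrix(R0.T@Rm).as_rotvec(),4)
def bedR(yaw,tilt=.42):
    return R.from_euler('ZY',[yaw,-tilt]).as_matrix()   # x up the slope
def tool(B,a=0.):  # tool x along B's +y, tool z = -B z, then turn a about tool z
    return np.c_[B[:,1],B[:,0],-B[:,2]]@R.from_rotvec([0,0,a]).as_matrix()
E
python3 - <<'E'
from h import *
p,T=pose(); c=r.camera_model('wrist'); C=rot(c['rotation'])
print('cam in tool',T.T@(np.array(c['position'])-p)); print(T.T@C, c['fx'])
B=bedR(.48); print(B)
print(delta([450,-200,190],tool(np.eye(3))))
# both-camera nut top centre
for cc,q in (([638.99,64.06,66.04],[-38.2,58,51]),([649.8,62.3,69.66],[-43.5,60,51])):
    o=np.array(cc)+B@np.array([q[0],q[1],0]); print('bed origin est',o)
E
```

```text
cam in tool [  83.74500762    1.38063793 -123.96503017]
[[-4.35269669e-04  9.45059362e-01  3.26898476e-01]
 [ 9.99999527e-01  6.95588307e-04 -6.79424330e-04]
 [-8.69483081e-04  3.26898026e-01 -9.45059218e-01]] 359.7372005585331
[[ 0.80990525 -0.46177918 -0.36168145]
 [ 0.42164546  0.88699492 -0.18829529]
 [ 0.40776045  0.          0.91308894]]
(array([ 0.3825, -0.2645,  0.06  ]), array([-1.200e-03, -1.300e-03, -1.308e+00]))
bed origin est [581.26842711  99.39884902  50.46355069]
bed origin est [586.86237091  97.17811794  51.92242029]
```

>>> carry_out([
  [1,0.3825,-0.2645,0.06,0,0,-1.308],
  [1,0.3825,-0.2645,0.06,0,0,-1.308],
  [1,0.3825,-0.2645,0.06,0,0,-1.308],
  [1,0.3825,-0.2645,0.06,0,0,-1.308],
  [1,0.3825,-0.2645,0.06,0,0,-1.308],
  [1,0.3825,-0.2645,0.06,0,0,-1.308],
  [1,0.3825,-0.2645,0.06,0,0,-1.308],
  [1,0.3825,-0.2645,0.06,0,0,-1.308],
  [1,0.3825,-0.2645,0.06,0,0,-1.308],
  [1,0.3825,-0.2645,0.06,0,0,-1.308],
  [1,0.3825,-0.2645,0.06,0,0,-1.308],
  [1,0.3825,-0.2645,0.06,0,0,-1.308],
])

```text
clock: 1.6
ee_pos: [449.6, -201.4, 190.4]
tool_rot: [0.0, 0.708, 0.706, -0.0]
contact_force: [0.2, -0.9, -0.0]
width: 0.997
grasp_force: 0.0
```

Run:
```python
from h import *
s=r.state(); print(s['clock'],s['ee_pos'],s['q'],np.abs(s['joint_vel']).max())
im,W=cloud('wrist'); cv2.imwrite('pics/w1.png',im); np.save('w1.npy',W)
P=W.reshape(-1,3); P=P[~np.isnan(P[:,0])]
P=P[(P[:,0]>400)&(P[:,0]<520)&(P[:,1]>-290)&(P[:,1]<-70)]
t=np.median(P[P[:,2]<5][:,2]); print('table',t)
f=P[(P[:,2]-t>6)&(P[:,2]-t<14)]; e=P[(P[:,2]-t>40)&(P[:,2]-t<52)]
print(np.median(f[:,2]),cv2.minAreaRect(f[:,:2].astype(np.float32)),np.percentile(f,[1,99],axis=0))
print(np.median(e[:,2]),cv2.minAreaRect(e[:,:2].astype(np.float32)),len(e))
```

```text
1.6 [ 449.57126643 -201.43118399  190.44390551] [-5.84274952e-01  1.82360861e-01 -2.75041465e-01  1.11312869e+00
 -1.24688965e-04  9.88433472e-01] 0.005621151739459155
table 0.45870166368234777
10.470974648298494 ((458.0592346191406, -179.30780029296875), (165.30743408203125, 54.98333740234375), 89.67356872558594) [[ 431.06305682 -259.52064839    8.75098067]
 [ 484.87570708  -98.2748492    12.11382431]]
46.40867558326323 ((457.4840393066406, -232.34146118164062), (10.005792617797852, 57.55477523803711), 0.2047380954027176) 863
```

View pics/w1.png

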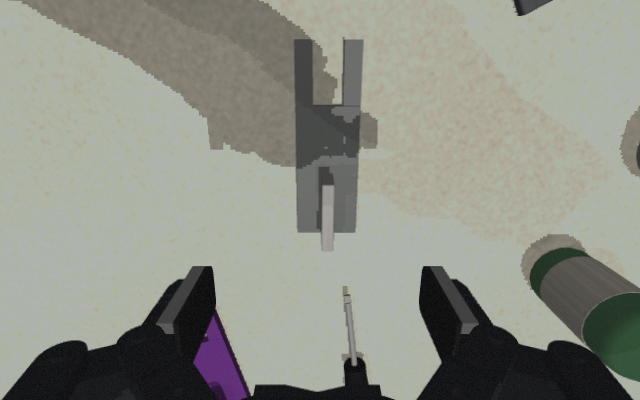

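The wrist view shows the grey guide at (328,140), with the fence top at (328,215) and the slot pointing up the image. It measures (457.8, -232.3), top z 46, yaw ≈ 0; the sizes match. Next I'll grasp the fence.

>>> carry_out([
  [0.7,-0.031,0.008,0.05,0,0,0],
  [0.7,-0.031,0.008,0.1,0,0,0],
  [0.7,-0.031,0.008,0.14,0,0,0],
  [0.7,-0.031,0.008,0.154,0,0,0],
  [0.7,-0.031,0.008,0.154,0,0,0],
  [0,-0.031,0.008,0.154,0,0,0],
  [0,-0.031,0.008,0.154,0,0,0],
  [0,-0.031,0.008,0.154,0,0,0],
  [0,-0.031,0.008,0.154,0,0,0],
  [0,-0.031,0.008,0.154,0,0,0],
  [0,-0.031,0.008,0.154,0,0,0],
  [0,-0.031,0.008,0.154,0,0,0],
], newtons=80)

```text
clock: 3.15
ee_pos: [458.9, -232.1, 37.7]
tool_rot: [0.001, 0.707, 0.707, 0.0]
contact_force: [-1.2, 0.0, 7.0]
width: 0.102
grasp_force: 79.3
```

Run:
```python
from h import *
B=bedR(.48); O=np.array([584,98.3,51.2]); T=tool(B)
p=O+B@[0,-150,130]; print(p,delta(p,T))
```

```text
[606.24828763 -59.22762558 169.90156224] (array([ 0.1726,  0.1476, -0.1322]), array([-0.4102,  0.1028, -0.4722]))
```

>>> carry_out([
  [0,0,0,-0.06,0,0,0],
  [0,0,0,-0.12,0,0,0],
  [0,0.1726,0.1476,-0.1322,-0.41,0.1028,-0.472],
  [0,0.1726,0.1476,-0.1322,-0.41,0.1028,-0.472],
  [0,0.1726,0.1476,-0.1322,-0.41,0.1028,-0.472],
  [0,0.1726,0.1476,-0.1322,-0.41,0.1028,-0.472],
  [0,0.1726,0.1476,-0.1322,-0.41,0.1028,-0.472],
  [0,0.1726,0.1476,-0.1322,-0.41,0.1028,-0.472],
  [0,0.1726,0.1476,-0.1322,-0.41,0.1028,-0.472],
  [0,0.1726,0.1476,-0.1322,-0.41,0.1028,-0.472],
])

```text
clock: 4.4
ee_pos: [605.4, -59.7, 168.5]
tool_rot: [0.107, 0.508, 0.836, 0.178]
contact_force: [-1.5, -0.4, -1.4]
width: 0.102
grasp_force: 78.8
```

```bash
cat > b.py <<'E'
from h import *
import sys
def analyse(tag):
    s=r.state(); p,T=pose(); print(s['clock'],p,s['q'].round(2),s['width'],s['grasp_force'])
    im,W=cloud('wrist'); cv2.imwrite(f'pics/{tag}.png',im); np.save(tag+'.npy',W)
    B=bedR(.48); O=np.array([584,98.3,51.2]); q=(W-O)@B
    return im,q,p,T,B,O
if __name__=='__main__':
    im,q,p,T,B,O=analyse(sys.argv[1])
    Q=q.reshape(-1,3); Q=Q[~np.isnan(Q[:,0])]
    s=Q[(abs(Q[:,2])<8)&(Q[:,0]>30)&(Q[:,0]<90)&(Q[:,1]>-80)&(Q[:,1]<40)]
    A=np.c_[s[:,:2],np.ones(len(s))]; k=np.linalg.lstsq(A,s[:,2],rcond=None)[0]
    print('bed plane slopes,z0',k,'rms',np.std(A@k-s[:,2]),len(s))
    t=Q[(abs(Q[:,0])<35)&(abs(Q[:,1])<35)&(Q[:,2]>25)]
    h,e=np.histogram(t[:,2],bins=np.arange(25,75,1)); print(list(zip(e[:-1].astype(int),h)))
    hp=e[h.argmax()]+.5
    n=t[abs(t[:,2]-hp)<2.5]; print('nut top',hp,np.median(n[:,2]),n.min(0),n.max(0),cv2.minEnclosingCircle(n[:,:2].astype(np.float32)))
    u=t[t[:,2]>hp+3.5]
    if len(u)>4: print('stud',np.percentile(u,[2,98],axis=0),np.median(u,0))
E
python3 b.py w2
```

```text
4.4 [605.38408892 -59.73935383 168.45162839] [-0.38  0.19 -0.4   0.7   0.31  0.76] 0.10200391923684575 78.8471782207489
bed plane slopes,z0 [-3.26040403e-04 -1.60165367e-03  4.72267484e-01] rms 0.7221209984594424 6603
  return _methods._mean(a, axis=axis, dtype=dtype,
  ret = ret.dtype.type(ret / rcount)
Traceback (most recent call last):
  File "b.py", line 17, in <module>
    n=t[abs(t[:,2]-hp)<2.5]; print('nut top',hp,np.median(n[:,2]),n.min(0),n.max(0),cv2.minEnclosingCircle(n[:,:2].astype(np.float32)))
                                                                  ~~~~~^^^
ValueError: zero-size array to reduction operation minimum which has no identity
```

View pics/w2.png

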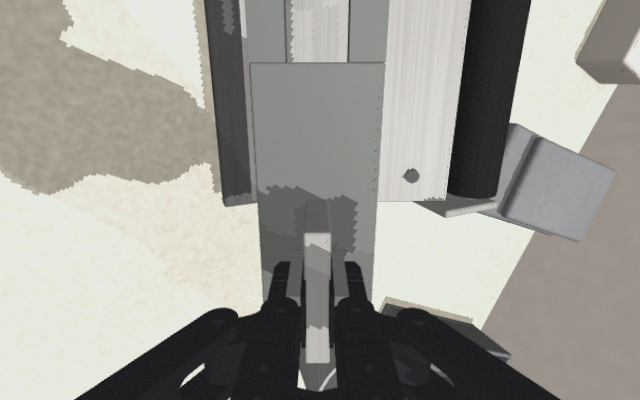

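The view shows the guide held straight, the cleat on the left (col ~245), the bed's end edge at row ~203, and the roller on the right. The nut is out of frame, so I'll locate the bed from its end edge, cleat and upper edge in this cloud.

```bash
cat > e.py <<'E'
from h import *
B=bedR(.48); O=np.array([584,98.3,51.2])
W=np.load('w2.npy'); q=(W-O)@B
Q=q.reshape(-1,3); Q=Q[~np.isnan(Q[:,0])]
s=Q[(abs(Q[:,2]-.5)<3)]
# end edge: min y as function of x
for x in range(40,96,10):
    m=s[(abs(s[:,0]-x)<3)]; print('endedge x',x,round(np.percentile(m[:,1],.5),1), 'xmax') 
for y in range(-150,-60,15):
    m=s[(abs(s[:,1]-y)<3)]; c=Q[(abs(Q[:,1]-y)<3)&(abs(Q[:,2]-8.5)<2)&(Q[:,0]<-15)]
    print('y',y,'bed xmax',round(np.percentile(m[:,0],99.5),1),'cleat x',np.percentile(c[:,0],[1,99]).round(1) if len(c)>5 else None, np.median(c[:,2]) if len(c)>5 else None)
# guide in its own tool frame
import numpy as np
c=Q[(Q[:,2]>60)&(Q[:,2]<115)&(abs(Q[:,0])<40)&(Q[:,1]>-170)]
h,e=np.histogram(c[:,2],bins=np.arange(60,115,2)); print(e[h.argmax()])
f=c[abs(c[:,2]-e[h.argmax()]-1)<4]
A=np.c_[f[:,:2],np.ones(len(f))]; k=np.linalg.lstsq(A,f[:,2],rcond=None)[0]; print('foot top plane',k)
for y in range(-110,-10,10):
    m=f[abs(f[:,1]-y)<2]
    if len(m)>5: print(y,np.percentile(m[:,0],[.5,99.5]).round(1),m[:,0].mean().round(1))
m=f[abs(f[:,0])<6]; print('slot bottom y',np.percentile(m[:,1],99.5))
fe=Q[(Q[:,2]>e[h.argmax()]+30)&(Q[:,2]<e[h.argmax()]+42)&(abs(Q[:,0])<9)]; print('fence top',cv2.minAreaRect(fe[:,:2].astype(np.float32)),np.median(fe[:,2]))
E
python3 e.py
python3 - <<'E'
from h import *
B=bedR(.48); O=np.array([584,98.3,51.2]); 
for n in ('top','scene'):
    Q=((np.load(f'{n}0.npy')-O)@B).reshape(-1,3); Q=Q[~np.isnan(Q[:,0])]
    s=Q[abs(Q[:,2])<3]
    for x in (50,80):
        m=s[abs(s[:,0]-x)<4]; m=m[(m[:,1]<70)&(m[:,1]>-180)]; print(n,'x',x,np.percentile(m[:,1],[1,99]).round(1))
    for y in (-120,-60,30):
        m=s[(abs(s[:,1]-y)<4)&(abs(s[:,0])<130)]; print(n,'y',y,np.percentile(m[:,0],[1,99]).round(1))
    t=Q[(abs(Q[:,0])<40)&(abs(Q[:,1])<40)&(Q[:,2]>30)]
    h,e=np.histogram(t[:,2],bins=np.arange(30,70,2)); print(n,h.tolist())
    t=t[abs(t[:,2]-51)<3]; print(cv2.minEnclosingCircle(t[:,:2].astype(np.float32)),np.median(t,0))
E
```

```text
endedge x 40 -157.5 xmax
endedge x 50 -158.3 xmax
endedge x 60 -158.2 xmax
endedge x 70 -158.5 xmax
endedge x 80 -163.8 xmax
endedge x 90 -160.1 xmax
y -150 bed xmax 129.1 cleat x [-149.8 -137. ] 8.435541057194198
y -135 bed xmax 129.1 cleat x [-149.8 -137.1] 8.656510345786506
y -120 bed xmax 128.7 cleat x [-150.9 -137. ] 8.677476145305578
y -105 bed xmax 129.1 cleat x [-150.1 -136.6] 8.55238528679126
y -90 bed xmax 128.6 cleat x [-150.2 -137.3] 8.513947743481342
y -75 bed xmax 129.2 cleat x [-150.2 -136.9] 8.350882935880446
102
foot top plane [-1.95235642e-03  1.07207724e-03  1.02315643e+02]
-110 [-28.9  24.5] -2.0
-100 [-28.9  24.5] -2.1
-90 [-28.9  24.6] -2.0
-80 [-28.8  24.6] -2.0
-70 [-28.6  24.7] -1.4
-60 [-29.   24.8] -1.9
-50 [-28.8  24.7] -2.4
slot bottom y -64.31365413188313
fence top ((-0.9516611099243164, -150.19447326660156), (59.12935256958008, 17.856111526489258), 84.5003662109375) 138.09311436295678
top x 50 [-154.4   49.4]
top x 80 [-158.    51.2]
top y -120 [-128.2  128.2]
top y -60 [-127.1  128.6]
top y 30 [-118.  127.]
top [3, 3, 2, 4, 1, 4, 3, 4, 9, 31, 102, 119, 21, 6, 18, 22, 5, 0, 0]
((-2.5979809761047363, 2.58261775970459), 23.4437313079834) [-1.64946959  2.77538887 51.92081406]
scene x 50 [-159.2   45.9]
scene x 80 [-149.9   47.8]
scene y -120 [-128.9  129.5]
scene y -60 [-127.5  129.6]
scene y 30 [-122.3  129.7]
scene [18, 16, 13, 18, 15, 15, 17, 13, 16, 24, 71, 56, 10, 5, 15, 12, 0, 0, 0]
((0.6232103109359741, -1.6347655057907104), 24.482070922851562) [ 5.97941123 -5.80436537 51.59203307]
```

Run:
```python
from h import *
B=bedR(.48); O=np.array([584,98.3,51.2])
q=(np.load('w2.npy')-O)@B
for v in (10,50,100,150,190,198):
    print(v,[tuple(q[v,u].round(1)) for u in range(203,256,4)])
print([ (v,tuple(q[v,400].round(1))) for v in range(194,208,2)])
for v in (100,150): print([(u,tuple(q[v,u].round(1))) for u in range(425,490,5)])
```

```text
10 [(np.float64(-79.3), np.float64(-29.3), np.float64(-19.5)), (np.float64(-74.5), np.float64(-30.3), np.float64(-12.0)), (np.float64(-72.0), np.float64(-30.2), np.float64(-12.4)), (np.float64(-69.7), np.float64(-30.0), np.float64(-13.7)), (np.float64(-67.3), np.float64(-29.9), np.float64(-14.7)), (np.float64(-65.1), np.float64(-29.6), np.float64(-16.4)), (np.float64(-62.3), np.float64(-29.7), np.float64(-16.1)), (np.float64(-60.5), np.float64(-29.1), np.float64(-19.8)), (np.float64(-57.4), np.float64(-29.4), np.float64(-18.0)), (np.float64(-55.2), np.float64(-29.0), np.float64(-20.7)), (np.float64(-48.4), np.float64(-32.1), np.float64(1.5)), (np.float64(-28.2), np.float64(-46.1), np.float64(102.1)), (np.float64(-26.5), np.float64(-46.3), np.float64(103.3)), (np.float64(-25.1), np.float64(-46.2), np.float64(102.8))]
50 [(np.float64(-81.8), np.float64(-54.2), np.float64(-18.3)), (np.float64(-79.6), np.float64(-54.1), np.float64(-20.2)), (np.float64(-74.2), np.float64(-54.6), np.float64(-10.8)), (np.float64(-71.9), np.float64(-54.5), np.float64(-12.5)), (np.float64(-69.6), np.float64(-
[... 5326 characters left out ...]
.float64(81.1), np.float64(-121.0), np.float64(1.9))), (440, (np.float64(85.1), np.float64(-121.3), np.float64(0.4))), (445, (np.float64(88.6), np.float64(-121.4), np.float64(0.4))), (450, (np.float64(92.3), np.float64(-121.5), np.float64(0.0))), (455, (np.float64(96.3), np.float64(-121.7), np.float64(-1.1))), (460, (np.float64(98.6), np.float64(-121.1), np.float64(1.8))), (465, (np.float64(101.1), np.float64(-120.6), np.float64(4.2))), (470, (np.float64(104.2), np.float64(-120.4), np.float64(5.1))), (475, (np.float64(106.6), np.float64(-119.9), np.float64(7.6))), (480, (np.float64(109.9), np.float64(-119.9), np.float64(7.8))), (485, (np.float64(112.7), np.float64(-119.7), np.float64(9.0)))]
```

>>> carry_out([
  [0,-0.017,0.003,0.03,0,0,0],
  [0,-0.017,0.003,0.055,0,0,0],
  [0,-0.017,0.003,0.071,0,0,0],
  [0,-0.017,0.003,0.071,0,0,0],
  [0,-0.017,0.003,0.071,0,0,0],
])

```text
clock: 5.08
ee_pos: [641.7, -59.4, 105.5]
tool_rot: [0.107, 0.508, 0.836, 0.178]
contact_force: [0.1, -0.1, -2.0]
width: 0.102
grasp_force: 78.8
```

```bash
cat >> h.py <<'E'
B=bedR(.48); O=np.array([584,98.3,51.2])+B@np.array([-1.5,1.2,.5])
def st():
    s=r.state(); p,T=pose(); d=(B.T@(p-O)).round(2)
    print('t',s['clock'],'bed xyz',d,'force bed',(B.T@s['contact_force']).round(1),'torque bed',(B.T@s['torque']).round(2),'q',s['q'].round(2),'w',round(s['width'],3),'g',round(s['grasp_force'],1))
    print(' rot err',R.from_matrix(tool(B).T@T).as_rotvec().round(4)); return d
E
python3 - <<'E'
from h import *
st()
im,W=cloud('wrist'); cv2.imwrite('pics/w3.png',im); q=(W-O)@B; np.save('q3.npy',q)
for v in (20,60,100,140,170):
    print(v,[(u,*map(float,q[v,u].round(1))) for u in range(190,262,4)])
E
```

```text
t 5.075 bed xyz [   3.84 -167.74   57.95] force bed [-0.8 -0.2 -1.8] torque bed [-0.04  0.56  0.05] q [-0.35  0.32 -0.4   0.56  0.31  0.79] w 0.102 g 78.8
 rot err [0.0008 0.0015 0.0011]
20 [(190, -59.7, -61.9, -16.0), (194, -58.4, -61.6, -18.0), (198, -57.0, -61.4, -19.9), (202, -48.9, -63.8, 1.1), (206, -47.4, -63.7, -0.0), (210, -45.6, -63.6, -0.1), (214, -43.8, -63.6, 0.0), (218, -42.1, -63.5, -0.9), (222, -38.1, -64.6, 8.3), (226, -36.4, -64.6, 8.4), (230, -34.5, -64.7, 9.1), (234, -33.0, -64.5, 7.7), (238, -31.2, -64.5, 8.0), (242, -29.5, -64.5, 7.9), (246, -23.8, -67.1, 30.0), (250, -22.0, -67.3, 31.7), (254, -20.6, -67.2, 31.2), (258, -19.2, -67.1, 30.3)]
60 [(190, -62.2, -80.3, -16.6), (194, -60.2, -80.3, -16.8), (198, -58.5, -80.2, -17.9), (202, -56.6, -80.2, -18.5), (206, -49.4, -80.6, -0.5), (210, -47.3, -80.6, 0.1), (214, -45.4, -80.6, 0.2), (218, -43.6, -80.6, 0.1), (222, -41.7, -80.6, 0.0), (226, -37.8, -80.8, 8.4), (230, -36.4, -80.7, 6.7), (234, -34.5, -80.7, 7.3), (238, -32.6, -80.7, 7.6), (242, nan, nan, nan), (246, -29.3, -80.7, 5.5), (250, -22.9, -81.3, 31.7), (2
[... 856 characters left out ...]
, (234, -37.4, -117.2, 7.1), (238, -35.4, -117.1, 7.5), (242, -33.3, -117.0, 8.1), (246, -31.4, -117.1, 7.6), (250, -29.8, -117.4, 6.0), (254, -23.5, -112.9, 30.3), (258, -21.5, -112.5, 32.5)]
170 [(190, -68.6, -138.3, -14.7), (194, -66.5, -138.5, -15.3), (198, -64.6, -138.7, -16.3), (202, -62.4, -138.7, -16.4), (206, -60.8, -139.3, -18.4), (210, -58.2, -139.0, -17.4), (214, -56.3, -139.4, -18.7), (218, -48.5, -134.2, 0.4), (222, -46.2, -134.0, 1.2), (226, -44.5, -134.4, -0.3), (230, -42.0, -133.9, 1.5), (234, -38.3, -132.1, 8.2), (238, -36.3, -132.0, 8.5), (242, -34.5, -132.2, 7.6), (246, -32.3, -132.0, 8.6), (250, -30.4, -132.1, 8.1), (254, -30.0, -134.6, -1.1), (258, -22.3, -125.7, 31.6)]
```

View pics/w3.png

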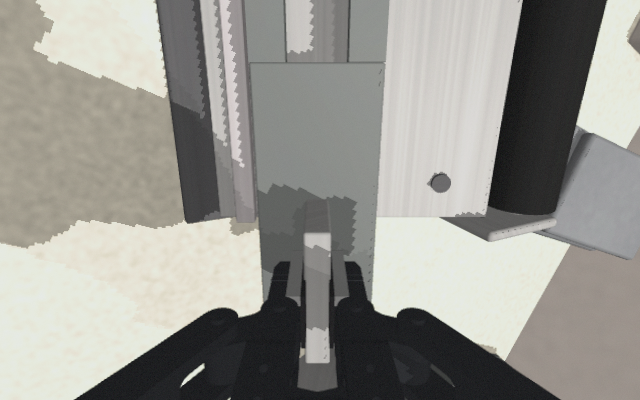

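The cleat inner face sits about 5 mm left of the guide's edge, with the cleat at cols 222–250 and the guide edge at col 250. I'll shift 3 mm down-slope and descend to just above the bed.

>>> carry_out([
  [0,0,-0.003,0.006,0,0,0],
  [0,0,-0.003,0.012,0,0,0],
  [0,0,-0.003,0.017,0,0,0],
  [0,0,-0.003,0.019,0,0,0],
  [0,0,-0.003,0.02,0,0,0],
  [0,0,-0.003,0.021,0,0,0],
  [0,0,-0.003,0.021,0,0,0],
])

```text
clock: 6.0
ee_pos: [646.1, -56.7, 85.1]
tool_rot: [0.107, 0.508, 0.836, 0.178]
contact_force: [-6.1, -1.4, 5.4]
width: 0.105
grasp_force: 80.4
```

```bash
python3 -c "
from h import *; st()"
```

```text
t 6.0 bed xyz [   0.27 -167.37   37.16] force bed [-3.4  1.6  7.4] torque bed [0.44 1.02 0.06] q [-0.34  0.35 -0.42  0.51  0.3   0.79] w 0.105 g 80.4
 rot err [0.0016 0.002  0.0017]
```

>>> carry_out([
  [0,0,-0.001,-0.0005,0,0,0],
  [0,0,-0.0015,-0.0005,0,0,0],
  [0,0,-0.002,-0.0005,0,0,0],
  [0,0,-0.002,-0.0005,0,0,0],
])

```text
clock: 6.5
ee_pos: [645.6, -57.5, 84.8]
tool_rot: [0.108, 0.507, 0.836, 0.179]
contact_force: [0.6, 1.6, 3.2]
width: 0.1
grasp_force: 79.4
```

```bash
python3 -c "
from h import *; st()"
```

```text
t 6.5 bed xyz [  -0.62 -167.8    37.2 ] force bed [2.5 1.1 2.4] torque bed [ 0.27 -0.03 -0.01] q [-0.35  0.35 -0.42  0.51  0.31  0.79] w 0.1 g 79.4
 rot err [-0.0003  0.0014  0.0007]
```

Cleat contact is felt at x ≈ -0.6, where the picture predicted it. Sliding in along +y.

>>> carry_out([
  [0,0.008,0,-0.0003,0,0,0],
  [0,0.018,0,-0.0003,0,0,0],
  [0,0.028,0,-0.0003,0,0,0],
  [0,0.038,0,-0.0003,0,0,0],
  [0,0.046,0,-0.0003,0,0,0],
  [0,0.052,0,-0.0003,0,0,0],
  [0,0.056,0,-0.0003,0,0,0],
  [0,0.06,0,-0.0003,0,0,0],
  [0,0.064,0,-0.0003,0,0,0],
  [0,0.066,0,-0.0003,0,0,0],
  [0,0.066,0,-0.0003,0,0,0],
])

```text
clock: 7.88
ee_pos: [613.9, 1.3, 84.4]
tool_rot: [0.107, 0.508, 0.836, 0.178]
contact_force: [-0.3, -1.4, 2.0]
width: 0.101
grasp_force: 79.3
```

Run:
```python
from h import *; st()
im,W=cloud('wrist'); cv2.imwrite('pics/w4.png',im)
```

```text
t 7.875 bed xyz [  -1.6  -101.05   37.25] force bed [-0.1 -1.1  2.2] torque bed [-0.26  0.48  0.04] q [-0.26  0.28 -0.53  0.45  0.28  0.88] w 0.101 g 79.3
 rot err [0.0014 0.0027 0.0013]
```

View pics/w4.png

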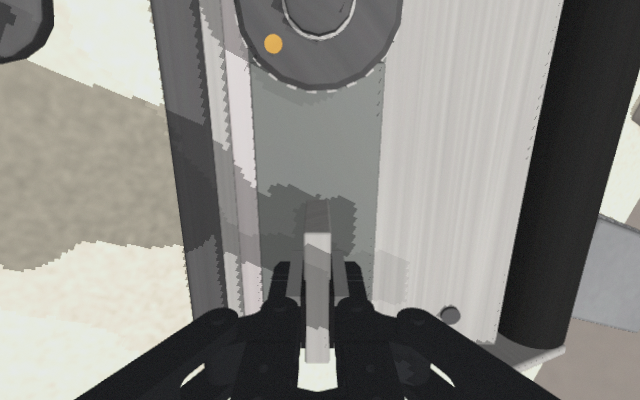

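The guide is under the nut and aligned. The nut, with its orange dot at (273,43), is at the top, and the cleat is along the left edge. Now I'll push home until it touches the stud.

>>> carry_out([
  [0,0.002,-0.0005,0,0,0,0],
  [0,0.003,-0.0005,0,0,0,0],
  [0,0.004,-0.0005,0,0,0,0],
  [0,0.005,-0.0005,0,0,0,0],
  [0,0.0055,-0.0005,0,0,0,0],
  [0,0.0055,-0.0005,0,0,0,0],
])

```text
clock: 8.68
ee_pos: [611.4, 5.8, 84.3]
tool_rot: [0.107, 0.508, 0.836, 0.178]
contact_force: [2.4, 0.1, -0.3]
width: 0.101
grasp_force: 78.9
```

Run:
```python
from h import *; st()
im,W=cloud('wrist'); q=(W-O)@B; Q=q.reshape(-1,3); Q=Q[~np.isnan(Q[:,0])]
t=Q[(abs(Q[:,0])<35)&(abs(Q[:,1])<35)&(Q[:,2]>25)]
h,e=np.histogram(t[:,2],bins=np.arange(25,75,1)); hp=e[h.argmax()]+.5
n=t[abs(t[:,2]-hp)<2]; print('nut top',np.median(n[:,2]),n.min(0),n.max(0))
# circle centre from left/right extents per y
for y in (-20,-15,-10,-5,0):
    m=n[abs(n[:,1]-y)<1.2]
    if len(m)>5: print(y,np.percentile(m[:,0],[1,99]).round(1))
u=t[t[:,2]>hp+4]; print('stud',len(u),np.percentile(u,[1,99],axis=0).round(1) if len(u) else '')
for y in (-80,-60,-45):
    f=Q[(abs(Q[:,1]-y)<2)&(abs(Q[:,2]-10)<2.2)&(Q[:,0]>-28)]; c=Q[(abs(Q[:,1]-y)<2)&(abs(Q[:,2]-8)<1.5)&(Q[:,0]<-28)]
    print(y,'foot x',np.percentile(f[:,0],[1,99]).round(1),'z',np.median(f[:,2]),'cleat xmax',np.percentile(c[:,0],98) if len(c) else '')
```

```text
t 8.675 bed xyz [ -1.8  -95.85  37.26] force bed [ 1.9 -1.  -1.2] torque bed [-0.29 -0.01 -0.15] q [-0.25  0.27 -0.54  0.44  0.28  0.89] w 0.101 g 78.9
 rot err [0.0009 0.0023 0.0011]
nut top 52.08872565368164 [-24.76272086 -23.84967233  50.50043542] [21.19843567  4.86965373 54.47219982]
-20 [-14.7  11.6]
-15 [-19.5  15.8]
-10 [-22.2  18.6]
-5 [-23.5  20.4]
0 [-24.5  20.5]
stud 3289 [[-10.1  -9.1  57.2]
 [  6.6   3.4  61.5]]
-80 foot x [-27.6 119.4] z 10.254002160497171 cleat xmax -29.773109253207135
-60 foot x [-27.5 119.2] z 10.312349076414147 cleat xmax -29.9639836443198
-45 foot x [-27.3 118.9] z 10.286708153525522 cleat xmax -29.952747884619015
```

>>> carry_out([
  [0,0.001,-0.0005,0,0,0,0],
  [0,0.0015,-0.0008,0,0,0,0],
  [0,0.002,-0.001,0,0,0,0],
  [0,0.002,-0.001,0,0,0,0],
])

```text
clock: 9.22
ee_pos: [611.0, 6.1, 84.7]
tool_rot: [0.108, 0.508, 0.836, 0.178]
contact_force: [5.8, -1.6, -1.3]
width: 0.108
grasp_force: 78.6
```

Run:
```python
from h import *; st()
```

```text
t 9.225 bed xyz [ -1.85 -95.42  37.69] force bed [ 3.4 -4.1 -3. ] torque bed [-1.12 -0.32 -0.1 ] q [-0.25  0.27 -0.54  0.44  0.27  0.89] w 0.108 g 78.6
 rot err [-0.0004 -0.0008  0.0009]
```

>>> carry_out([
  [0,-0.0008,0.0003,0.0015,0,0,0],
  [0,-0.0008,0.0003,0.0015,0,0,0],
  [0.5,-0.0008,0.0003,0.0015,0,0,0],
  [0.5,-0.0008,0.0003,0.0015,0,0,0],
  [0.5,-0.0008,0.0003,0.0005,0,0,0],
  [0.5,-0.0008,0.0003,-0.03,0,0,0],
  [0.7,-0.0008,0.0003,-0.07,0,0,0],
  [0.7,-0.0008,0.0003,-0.11,0,0,0],
  [0.7,-0.0008,0.0003,-0.11,0,0,0],
])

```text
clock: 10.35
ee_pos: [571.8, -15.2, 187.8]
tool_rot: [0.109, 0.508, 0.836, 0.179]
contact_force: [0.4, 0.1, -0.6]
width: 0.702
grasp_force: 0.0
```

```bash
cat > g.py <<'E'
from h import *
import sys
def guide(tag):
    im,W=cloud('wrist'); cv2.imwrite(f'pics/{tag}.png',im); q=(W-O)@B; Q=q.reshape(-1,3); Q=Q[~np.isnan(Q[:,0])]
    fe=Q[(abs(Q[:,2]-46)<3)&(abs(Q[:,0])<15)&(Q[:,1]<-50)&(Q[:,1]>-150)]; print('fence top',cv2.minAreaRect(fe[:,:2].astype(np.float32)),np.median(fe[:,2]))
    t=Q[(abs(Q[:,0])<35)&(abs(Q[:,1])<35)&(Q[:,2]>30)]
    h,e=np.histogram(t[:,2],bins=np.arange(30,58,1)); hp=e[h.argmax()]+.5
    n=t[abs(t[:,2]-hp)<2]; print('nut top',np.median(n[:,2]),'circle',cv2.minEnclosingCircle(n[:,:2].astype(np.float32)))
    u=t[abs(t[:,2]-60)<2]; print('stud',len(u),cv2.minEnclosingCircle(u[:,:2].astype(np.float32)) if len(u) else '')
    for y in (-115,-75,-60,-45):
        f=Q[(abs(Q[:,1]-y)<2)&(abs(Q[:,2]-10)<5)&(Q[:,0]>-45)&(Q[:,0]<40)&(abs(Q[:,2]-10)<1.2)]; print(y,'foot/cleat x',np.percentile(f[:,0],[2,98]).round(1),np.median(f[:,2]).round(2))
    return q
st(); guide(sys.argv[1])
E
python3 g.py w5
```

```text
t 10.35 bed xyz [ -0.55 -96.26 150.05] force bed [ 0.1 -0.  -0.7] torque bed [-0.02  0.34 -0.05] q [-0.31  0.09 -0.47  0.7   0.3   0.82] w 0.702 g 0.0
 rot err [-0.0026 -0.0017  0.0004]
fence top ((-3.115647315979004, -95.60293579101562), (9.747380256652832, 57.6378173828125), 0.17056693136692047) 46.21737578391894
nut top 52.05757032580101 circle ((-1.7363276481628418, -0.8711868524551392), 23.475677490234375)
stud 865 ((-1.8256431818008423, -0.9267286658287048), 9.032297134399414)
-115 foot/cleat x [-35.6  23.5] 10.17
-75 foot/cleat x [-36.2  24. ] 10.12
-60 foot/cleat x [-34.   23.3] 10.19
-45 foot/cleat x [-31.6  23.6] 10.09
```

View pics/w5.png

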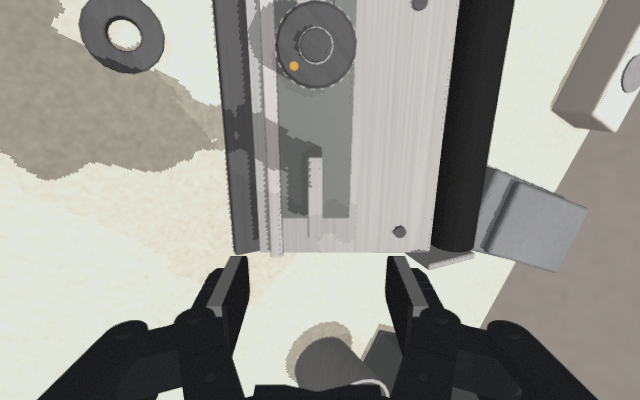

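The guide is home: the fence lies parallel to the cleat and the slot is around the stud. Fence minus stud measures (-1.3, -94.7), and the foot lies flat with its top at z=10. The nut top at 52 puts nut ≈ 2.5, so about 5.5 rad remain to touch. I'll move over the nut with the wrist wound back.

>>> carry_out([
  [0.75,0.0958,-0.0003,0.04,0,0,-2.0],
  [0.75,0.0958,-0.0003,0.04,0,0,-2.0],
  [0.75,0.0958,-0.0003,0.04,0,0,-2.0],
  [0.75,0.0958,-0.0003,0.04,0,0,-2.0],
  [0.75,0.0958,-0.0003,0.04,0,0,-2.0],
  [0.75,0.0958,-0.0003,0.04,0,0,-2.0],
  [0.75,0.0958,-0.0003,0.04,0,0,-2.0],
  [0.75,0.0958,-0.0003,0.04,0,0,-2.0],
  [0.75,0.0958,-0.0003,0.04,0,0,-2.0],
  [0.75,0.0958,-0.0003,0.04,0,0,-2.0],
  [0.75,0.0958,-0.0003,0.04,0,0,-2.0],
  [0.75,0.0958,-0.0003,0.04,0,0,-2.0],
])

```text
clock: 11.9
ee_pos: [539.6, 78.4, 146.4]
tool_rot: [0.207, -0.429, 0.88, 0.007]
contact_force: [-0.4, 0.0, -0.5]
width: 0.749
grasp_force: 0.0
```

```bash
cat >> h.py <<'E'
def nutmove(x,y,z,a):
    d,v=delta(O+B@np.array([x,y,z]),tool(B,a)); print('move to',(x,y,z,a),d,v)
E
python3 - <<'E'
from h import *; st(); nutmove(-.8,-.5,45,-2.0)
E
```

```text
t 11.9 bed xyz [ -4.05   1.65 106.19] force bed [-0.5  0.2 -0.3] torque bed [ 0.02  0.37 -0.  ] q [-0.13  0.06 -0.62  0.54  0.24 -0.99] w 0.749 g 0.0
 rot err [-1.3000e-03  6.1000e-03 -1.9969e+00]
move to (-0.8, -0.5, 45, -2.0) [-0.0022 -0.0036  0.0612] [ 0.0049 -0.0018 -0.0031]
```

>>> carry_out([
  [0.75,-0.0022,-0.0036,0.02,0.005,-0.002,-0.003],
  [0.75,-0.0022,-0.0036,0.04,0.005,-0.002,-0.003],
  [0.75,-0.0022,-0.0036,0.055,0.005,-0.002,-0.003],
  [0.75,-0.0022,-0.0036,0.061,0.005,-0.002,-0.003],
  [0.75,-0.0022,-0.0036,0.061,0.005,-0.002,-0.003],
])

```text
clock: 12.52
ee_pos: [566.1, 89.1, 93.2]
tool_rot: [0.209, -0.43, 0.878, 0.005]
contact_force: [-0.2, 0.4, 0.7]
width: 0.747
grasp_force: 0.0
```

Run:
```python
from h import *; st(); nutmove(-.8,-.5,45,-2.0)
im,W=cloud('wrist'); cv2.imwrite('pics/w6.png',im)
```

```text
t 12.525 bed xyz [ 0.23 -1.07 46.02] force bed [0.3 0.5 0.7] torque bed [0.01 0.31 0.02] q [-0.09  0.17 -0.65  0.39  0.22 -0.96] w 0.747 g 0.0
 rot err [-0.     -0.0022 -2.0011]
move to (-0.8, -0.5, 45, -2.0) [0.0007 0.0009 0.001 ] [-0.0016  0.001   0.0011]
```

View pics/w6.png

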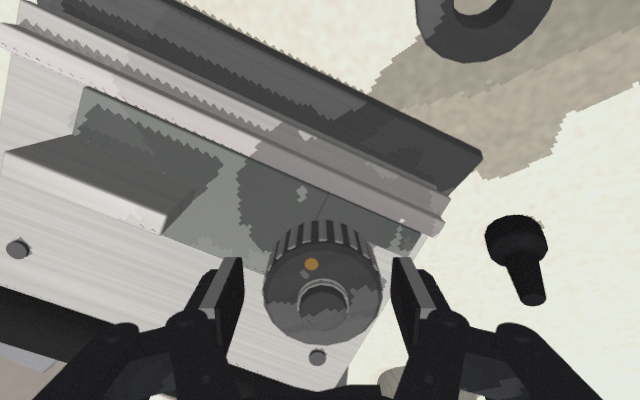

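The nut (centre (322,285), dot (311,264)) sits between the jaws and is centred to about 1.5 mm. The fence and bystanders are clear. Closing with a small correction, then the first part of the turn.

>>> carry_out([
  [0.75,0.0007,0.0012,0.001,0,0,0],
  [0.4,0.0007,0.0012,0.001,0,0,0],
  [0.4,0.0007,0.0012,0.001,0,0,0],
  [0.4,0.0007,0.0012,0.001,0,0,0],
  [0.4,0.0007,0.0012,0.001,0,0,0],
], newtons=70)

```text
clock: 13.2
ee_pos: [564.2, 90.1, 93.1]
tool_rot: [0.21, -0.43, 0.878, 0.005]
contact_force: [-9.2, 0.6, 10.5]
width: 0.541
grasp_force: 69.6
```

Run:
```python
from h import *; st()
```

```text
t 13.2 bed xyz [-0.92  0.64 46.43] force bed [-3.   4.8 12.8] torque bed [ 0.93  0.93 -0.02] q [-0.09  0.17 -0.65  0.38  0.22 -0.96] w 0.541 g 69.6
 rot err [-1.9000e-03 -2.3000e-03 -2.0016e+00]
```

>>> carry_out([
  [0.4,0,0,-0.0005,0,0,0.1],
  [0.4,0,0,0.0,0,0,0.26],
  [0.4,0,0,0.0005,0,0,0.42],
  [0.4,0,0,0.001,0,0,0.58],
  [0.4,0,0,0.0014,0,0,0.74],
  [0.4,0,0,0.0018,0,0,0.9],
  [0.4,0,0,0.002,0,0,1.0],
  [0.4,0,0,0.002,0,0,1.0],
])

```text
clock: 14.2
ee_pos: [565.3, 90.4, 90.9]
tool_rot: [0.181, 0.044, 0.977, 0.105]
contact_force: [-5.3, -0.2, 4.7]
width: 0.538
grasp_force: 71.9
```

Run:
```python
from h import *; st()
im,W=cloud('wrist'); cv2.imwrite('pics/w7.png',im)
# dot position: orange
hsv=cv2.cvtColor(im,cv2.COLOR_BGR2HSV); m=cv2.inRange(hsv,(10,120,80),(25,255,255)); n,l,s,c=cv2.connectedComponentsWithStats(m); print([(s[i,4],c[i].round(0)) for i in range(1,n) if s[i,4]>20])
```

```text
t 14.2 bed xyz [-0.83  0.42 44.05] force bed [-2.4  2.3  6.3] torque bed [ 0.71  0.66 -0.1 ] q [-0.09  0.18 -0.65  0.38  0.22  0.04] w 0.538 g 71.9
 rot err [-0.0023 -0.0013 -1.0007]
[(np.int32(128), array([306., 263.]))]
```

The dot stays fixed relative to the jaws (306,263), so the nut turns with the gripper and the torque is low. Continuing.

>>> carry_out([
  [0.4,0,0,0.0004,0,0,0.16],
  [0.4,0,0,0.0008,0,0,0.32],
  [0.4,0,0,0.0012,0,0,0.48],
  [0.4,0,0,0.0016,0,0,0.64],
  [0.4,0,0,0.002,0,0,0.8],
  [0.4,0,0,0.0024,0,0,0.96],
  [0.4,0,0,0.0029,0,0,1.12],
  [0.4,0,0,0.0033,0,0,1.28],
  [0.4,0,0,0.0037,0,0,1.44],
  [0.4,0,0,0.0041,0,0,1.6],
  [0.4,0,0,0.0045,0,0,1.76],
  [0.4,0,0,0.0049,0,0,1.92],
])

```text
clock: 15.75
ee_pos: [566.8, 91.1, 86.3]
tool_rot: [0.018, 0.827, 0.522, 0.209]
contact_force: [-6.5, -0.2, 6.4]
width: 0.54
grasp_force: 71.9
```

>>> carry_out([
  [0.4,0,0,0.0003,0,0,0.12],
  [0.4,0,0,0.0006,0,0,0.24],
  [0.4,0,0,0.0009,0,0,0.36],
  [0.4,0,0,0.0009,0,0,0.36],
])

```text
clock: 16.25
ee_pos: [567.1, 91.3, 85.4]
tool_rot: [-0.02, 0.906, 0.368, 0.208]
contact_force: [-4.7, -0.1, 5.7]
width: 0.541
grasp_force: 72.0
```

Run:
```python
from h import *; st()
```

```text
t 16.25 bed xyz [-1.22  0.38 38.2 ] force bed [-1.6  2.1  6.9] torque bed [ 0.58  0.82 -0.22] q [-0.09  0.19 -0.66  0.37  0.22  2.32] w 0.541 g 72.0
 rot err [-1.6000e-03  9.0000e-04  1.2797e+00]
```

>>> carry_out([
  [0.75,0,0,0,0,0,0],
  [0.75,0,0,0,0,0,0],
  [0.75,0,0,0,0,0,0],
  [0.75,0,0,0,0,0,-0.16],
  [0.75,0,0,0,0,0,-0.34],
  [0.75,0,0,0,0,0,-0.52],
  [0.75,0,0,0,0,0,-0.7],
  [0.75,0,0,0,0,0,-0.88],
  [0.75,0,0,0,0,0,-1.06],
  [0.75,0,0,0,0,0,-1.24],
  [0.75,0,0,0,0,0,-1.42],
  [0.75,0,0,0,0,0,-1.5],
])

```text
clock: 17.75
ee_pos: [568.4, 90.8, 85.2]
tool_rot: [0.129, 0.41, 0.887, 0.165]
contact_force: [-0.8, 0.5, 0.2]
width: 0.75
grasp_force: 0.0
```

>>> carry_out([
  [0.75,0,0,0,0,0,-0.18],
  [0.75,0,0,0,0,0,-0.36],
  [0.75,0,0,0,0,0,-0.54],
  [0.75,0,0,0,0,0,-0.72],
  [0.75,0,0,0,0,0,-0.9],
  [0.75,0,0,0,0,0,-1.08],
  [0.75,0,0,0,0,0,-1.26],
  [0.75,0,0,0,0,0,-1.4],
  [0.75,0,0,0,0,0,-1.4],
])

```text
clock: 18.88
ee_pos: [568.4, 90.8, 85.3]
tool_rot: [0.205, -0.256, 0.944, 0.044]
contact_force: [-1.0, -0.3, -0.4]
width: 0.753
grasp_force: 0.0
```

Run:
```python
from h import *; st()
im,W=cloud('wrist'); cv2.imwrite('pics/w8.png',im); q=(W-O)@B; Q=q.reshape(-1,3); Q=Q[~np.isnan(Q[:,0])]
t=Q[(abs(Q[:,0])<22)&(abs(Q[:,1])<22)&(Q[:,2]>30)]
h,e=np.histogram(t[:,2],bins=np.arange(30,66,1)); print(dict(zip(e[:-1].astype(int).tolist(),h.tolist())))
nutmove(-1.2,.4,37,-1.62)
```

```text
t 18.875 bed xyz [-0.39 -0.69 37.65] force bed [-1.1  0.2  0. ] torque bed [0.02 0.35 0.01] q [-0.09  0.19 -0.66  0.36  0.22 -0.58] w 0.753 g 0.0
 rot err [-6.0000e-04 -3.6000e-03 -1.6201e+00]
{30: 28, 31: 47, 32: 31, 33: 37, 34: 38, 35: 46, 36: 40, 37: 43, 38: 52, 39: 98, 40: 75, 41: 173, 42: 799, 43: 3334, 44: 1634, 45: 118, 46: 110, 47: 44, 48: 88, 49: 101, 50: 43, 51: 87, 52: 129, 53: 35, 54: 110, 55: 213, 56: 114, 57: 99, 58: 184, 59: 954, 60: 660, 61: 28, 62: 0, 63: 0, 64: 0}
move to (-1.2, 0.4, 37, -1.62) [0.0007 0.0011 0.0006] [-0.0019  0.0025 -0.001 ]
```

The nut top is at 43.6, so about 2.2 rad remain to touch. Regripping.

>>> carry_out([
  [0.75,0.0007,0.0011,0,0,0,0],
  [0.4,0.0007,0.0011,0,0,0,0],
  [0.4,0.0007,0.0011,0,0,0,0],
  [0.4,0.0007,0.0011,0,0,0,0],
  [0.4,0.0007,0.0011,0,0,0,0],
], newtons=80)

```text
clock: 19.55
ee_pos: [566.9, 91.4, 85.3]
tool_rot: [0.205, -0.256, 0.944, 0.044]
contact_force: [-3.5, -1.8, 5.1]
width: 0.534
grasp_force: 80.7
```

>>> carry_out([
  [0.4,0,0,0.0,0,0,0.16],
  [0.4,0,0,0.0004,0,0,0.32],
  [0.4,0,0,0.0008,0,0,0.48],
  [0.4,0,0,0.0012,0,0,0.64],
  [0.4,0,0,0.0016,0,0,0.8],
  [0.4,0,0,0.002,0,0,0.96],
  [0.4,0,0,0.0024,0,0,1.12],
  [0.4,0,0,0.0028,0,0,1.28],
  [0.4,0,0,0.0032,0,0,1.44],
  [0.4,0,0,0.0036,0,0,1.6],
  [0.4,0,0,0.004,0,0,1.7],
  [0.4,0,0,0.004,0,0,1.7],
])

```text
clock: 21.05
ee_pos: [568.5, 92.6, 81.5]
tool_rot: [0.102, 0.539, 0.816, 0.183]
contact_force: [-1.8, 1.6, 3.1]
width: 0.534
grasp_force: 81.6
```

```bash
cat > tq.py <<'E'
from h import *; st()
s=r.state(); p,T=pose(); print('tool-z moment',(T.T@s['torque'])[2].round(3),'effort6',s['effort'][5].round(3))
E
python3 tq.py
```

```text
t 21.05 bed xyz [-1.1   0.87 33.81] force bed [0.4 2.2 3.2] torque bed [ 0.35  0.4  -0.22] q [-0.09  0.19 -0.66  0.35  0.22  1.12] w 0.534 g 81.6
 rot err [-0.0029 -0.0009  0.0777]
tool-z moment 0.222 effort6 0.118
```

>>> carry_out([
  [0.4,0,0,0.0003,0,0,0.1],
  [0.4,0,0,0.0006,0,0,0.2],
  [0.4,0,0,0.0008,0,0,0.3],
  [0.4,0,0,0.0008,0,0,0.3],
])

```text
clock: 21.55
ee_pos: [568.9, 92.7, 80.8]
tool_rot: [0.074, 0.655, 0.726, 0.196]
contact_force: [-2.8, 0.9, 3.5]
width: 0.535
grasp_force: 81.7
```

```bash
python3 tq.py
```

```text
t 21.55 bed xyz [-1.04  0.82 33.03] force bed [-0.4  2.1  4. ] torque bed [ 0.51  0.33 -0.2 ] q [-0.09  0.2  -0.66  0.35  0.22  1.42] w 0.535 g 81.7
 rot err [-0.0032 -0.0005  0.376 ]
tool-z moment 0.203 effort6 0.111
```

>>> carry_out([
  [0.4,0,0,0.0002,0,0,0.08],
  [0.4,0,0,0.0003,0,0,0.15],
  [0.4,0,0,0.0003,0,0,0.15],
])

```text
clock: 21.92
ee_pos: [569.1, 92.8, 80.5]
tool_rot: [0.059, 0.707, 0.675, 0.201]
contact_force: [-3.0, 1.1, 4.9]
width: 0.535
grasp_force: 81.7
```

```bash
python3 tq.py
```

```text
t 21.925 bed xyz [-1.01  0.79 32.66] force bed [0.  2.3 5.4] torque bed [ 0.6   0.33 -0.09] q [-0.09  0.2  -0.66  0.35  0.22  1.57] w 0.535 g 81.7
 rot err [-3.300e-03 -2.000e-04  5.253e-01]
tool-z moment 0.089 effort6 0.129
```

>>> carry_out([
  [0.4,0,0,0.0002,0,0,0.08],
  [0.4,0,0,0.0003,0,0,0.15],
])

```text
clock: 22.18
ee_pos: [569.2, 92.8, 80.3]
tool_rot: [0.044, 0.756, 0.62, 0.205]
contact_force: [-3.5, 1.1, 5.1]
width: 0.531
grasp_force: 81.7
```

```bash
python3 tq.py
```

```text
t 22.175 bed xyz [-0.94  0.79 32.41] force bed [-0.3  2.6  5.7] torque bed [0.65 0.45 0.17] q [-0.09  0.2  -0.66  0.35  0.22  1.72] w 0.531 g 81.7
 rot err [-0.0034  0.      0.6769]
tool-z moment -0.165 effort6 -0.35
```

>>> carry_out([
  [0.4,0,0,0,0,0,0.08],
  [0.4,0,0,0,0,0,0.15],
])

```text
clock: 22.42
ee_pos: [569.3, 92.8, 80.3]
tool_rot: [0.028, 0.8, 0.562, 0.208]
contact_force: [-2.9, 1.6, 4.2]
width: 0.542
grasp_force: 81.7
```

```bash
python3 tq.py
```

```text
t 22.425 bed xyz [-0.86  0.74 32.41] force bed [0.  2.7 4.6] torque bed [0.61 0.28 0.31] q [-0.09  0.2  -0.66  0.35  0.22  1.87] w 0.542 g 81.7
 rot err [-3.600e-03  3.000e-04  8.267e-01]
tool-z moment -0.303 effort6 -0.276
```

>>> carry_out([
  [0.4,0,0,0,0,0,0.07],
  [0.4,0,0,0,0,0,0.14],
])

```text
clock: 22.68
ee_pos: [569.3, 92.8, 80.2]
tool_rot: [0.014, 0.838, 0.504, 0.21]
contact_force: [-2.3, 2.0, 3.0]
width: 0.539
grasp_force: 81.6
```

```bash
python3 tq.py
python3 - <<'E'
from h import *
im,W=cloud('wrist'); cv2.imwrite('pics/w9.png',im)
q=(W-O)@B; Q=q.reshape(-1,3); Q=Q[~np.isnan(Q[:,0])]
t=Q[(abs(Q[:,0])<20)&(abs(Q[:,1])<20)&(abs(Q[:,2]-38)<2.5)]; print('nut top',np.median(t[:,2]),len(t))
hsv=cv2.cvtColor(im,cv2.COLOR_BGR2HSV); m=cv2.inRange(hsv,(10,120,60),(25,255,255)); n,l,s,c=cv2.connectedComponentsWithStats(m); print([(s[i,4],c[i].round(0)) for i in range(1,n) if s[i,4]>20])
for f in('w8',):
    hsv=cv2.cvtColor(cv2.imread(f'pics/{f}.png'),cv2.COLOR_BGR2HSV); m=cv2.inRange(hsv,(10,120,60),(25,255,255)); n,l,s,c=cv2.connectedComponentsWithStats(m); print(f,[(s[i,4],c[i].round(0)) for i in range(1,n) if s[i,4]>20])
E
```

```text
t 22.675 bed xyz [-0.85  0.74 32.36] force bed [0.2 2.9 3.2] torque bed [0.5  0.28 0.37] q [-0.09  0.2  -0.66  0.35  0.22  2.01] w 0.539 g 81.6
 rot err [-3.600e-03  5.000e-04  9.664e-01]
tool-z moment -0.368 effort6 -0.236
nut top 37.96181612601064 5707
[]
w8 []
```

>>> carry_out([
  [0.4,0,0,0,0,0,0.07],
  [0.4,0,0,0,0,0,0.14],
])

```text
clock: 22.98
ee_pos: [569.4, 92.8, 80.2]
tool_rot: [-0.001, 0.871, 0.445, 0.21]
contact_force: [-0.5, 1.7, 3.4]
width: 0.534
grasp_force: 81.6
```

```bash
python3 tq.py
python3 - <<'E'
from h import *
im,W=cloud('wrist')
for f in('w7','w8','w9'):
    i=cv2.imread(f'pics/{f}.png'); b,g,rr=[i[...,k].astype(int) for k in range(3)]
    m=((rr-b>45)&(rr-g>15)).astype(np.uint8); n,l,s,c=cv2.connectedComponentsWithStats(m); print(f,[(int(s[k,4]),c[k].round(0).tolist()) for k in range(1,n) if s[k,4]>12])
E
```

```text
t 22.975 bed xyz [-0.82  0.71 32.33] force bed [1.8 1.8 3. ] torque bed [0.57 0.21 0.42] q [-0.09  0.2  -0.66  0.35  0.22  2.15] w 0.534 g 81.6
 rot err [-3.7000e-03  7.0000e-04  1.1059e+00]
tool-z moment -0.423 effort6 -0.174
w7 [(134, [306.0, 263.0])]
w8 [(17, [345.0, 333.0])]
w9 []
```

The torque now rises at the stated 0.4 N m/rad (0.30, 0.37, 0.42), so the nut is about 0.55 rad past first touch. Releasing and backing off along the stud.

>>> carry_out([
  [0.8,0,0,0,0,0,0],
  [0.8,0,0,0,0,0,0],
  [0.8,0,0,0,0,0,0],
  [0.8,0,0,-0.02,0,0,0],
  [0.8,0,0,-0.06,0,0,0],
  [0.8,0,0,-0.11,0,0,0],
  [0.8,0,0,-0.15,0,0,0],
  [0.8,0,0,-0.15,0,0,0],
  [0.8,0,0,-0.15,0,0,0],
])

```text
clock: 24.15
ee_pos: [514.3, 64.2, 216.4]
tool_rot: [-0.001, 0.871, 0.444, 0.21]
contact_force: [-0.4, 0.0, -0.9]
width: 0.799
grasp_force: 0.0
```

```bash
python3 g.py w10
```

```text
t 24.15 bed xyz [ -1.95   0.72 181.96] force bed [-0.6  0.2 -0.7] torque bed [-0.    0.37 -0.05] q [-0.17 -0.06 -0.55  0.73  0.25  2.08] w 0.799 g 0.0
 rot err [-3.2000e-03 -4.0000e-04  1.1083e+00]
fence top ((-2.4751150608062744, -95.7562484741211), (57.78600311279297, 10.737196922302246), 89.93106842041016) 46.16862926570378
nut top 37.8747390933176 circle ((-1.8896435499191284, -0.6756058931350708), 23.531747817993164)
stud 444 ((-1.9350521564483643, -0.615527868270874), 8.987759590148926)
-115 foot/cleat x [-33.5  23.8] 10.1
-75 foot/cleat x [-34.6  23.8] 10.18
-60 foot/cleat x [-30.9  23.5] 10.17
-45 foot/cleat x [-31.   23.9] 10.16
```

View pics/w10.png

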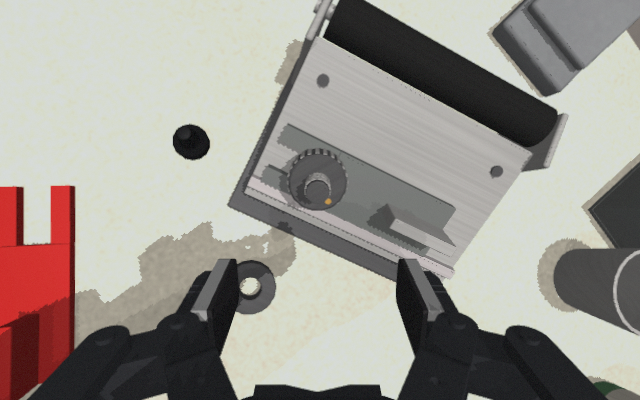

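The guide lies flat against the cleat, with the fence at (415,225) measured (-0.5, -95.1) from the stud. The nut at (317,180) is down, its top at 37.9 mm, and the bystanders are untouched. Handing in.

```bash
python3 -c "
from station import r; print(r.sign_off())"
```

```text
the job is handed in; nothing more can be done
None
```

The guide is seated flat on the bed, against the cleat and home around the stud. The nut is screwed down about 0.55 rad past first touch (limit 1.05), judged from the torque rise. The gripper is clear, and the job was handed in at about 24 s; the hand-in gave no verdict.

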